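Release a label printer's cover and hold it half open

ROBOT

A 6-joint arm with a two-finger parallel gripper is mounted at the origin on the work surface. World frame = base frame: x ahead of the robot, y to its left, z up, the work surface at z = 0. Lengths are in mm, angles in degrees, forces in N, time in s.
With the tool pointing down it reaches from about 350 to 850 mm from the base axis. Payload 8.1 kg.
Tool frame: the origin (TCP) lies midway between the tips of the shut fingers; the grasp point (between the pads) lies 19 mm behind it; z points along the fingers, y is the line along which they close (so a half turn about z gives the same grasp; the last joint's range is limited). The gripper opens to 85 mm and grips with 20 to 120 N. Pads are 22 mm wide; open, the fingers measure 114 mm over their backs; the gripper's body (76 mm by 85 mm) begins 54 mm behind the grasp point. The pads swing forward as they close: fully open they stand 13 mm farther back than shut.
Start: joints at [70.795, 7.471, 85.268, -0, 87.261, -4.893], TCP at [148.304, 581.387, 231.292] pointing down, gripper open.
Joint ranges: [-169.43, 169.43], [-51.17, 129.36], [1.28, 143.12], [-76.62, 256.62], [0, 156.53], [-152.29, 152.29]. Speed limits (degrees/s): [136.94, 136.94, 159.86, 180, 180, 180].

INTERFACE

Orientations are given as [roll, pitch, yaw] about the fixed x, y, z axes, in that order (R = Rz(yaw) Ry(pitch) Rx(roll)).
In Python, from bench import r, snapshot gives the robot as it stands (r), with the cameras as plain functions.
- The arm moves only by the shell command python3 steer.py 'ROWS' [FORCE]. ROWS is rows parted by semicolons, their numbers by spaces, 1 to 8 of them, each of 7 numbers: a rotation vector rx, ry, rz in degrees, then dx, dy, dz in mm, then the finger opening in mm; each row is the pose to reach, as a shift and turn from the pose commanded when the command began, along the tool's axes at that moment; what a row does not reach only later rows make up. A row lasts 1/8 s, in which the tool goes at most 62.5 mm and 10.7 degrees, less where a joint would pass 70% of its speed; a pose out of reach is approached as far as the arm can. The fingers move at their own pace and stop on an object; FORCE is the grip in N (left out, the last holds). Time passes only in rows, so rows that do not move let the fingers close. It prints the time, the measured TCP pose, the force, the opening and the grip force at its end.
- r.sense(): the state, without advancing time (a new reading comes with each control period).
- snapshot(name): name is "side" or "top"; returns a dict with "pixels" (384x512x3 uint8, blue, green, red), "fx", "fy", "cx", "cy" (pixels), "pose" (4x4, takes a point from camera to world coordinates). Camera axes: x right, y up, looking along -z (the intrinsics and any distortion apply to the point x, -y, -z); pixel columns grow to the right and rows downward; lengths in mm; the calibration is good to about 2 mm. A picture is of the moment at which its call begins. There is no depth.
- r.hand_in(): hands the job in; it is judged then, once.
The state is a dict: "time": time; "joint_pos": joint angles; "qd": joint speeds; "joint_efforts": joint torques, N m; "tool_pos": TCP position; "tcp_rot": TCP orientation; "ft_force": force on the tool from outside, world axes, zero at the start; "wrist_torque": the same for the moment, N m; "finger_gap": finger opening in mm; "grip_force": force on a finger pad.
Only numpy, scipy, OpenCV 4.12 (cv2) and the standard library are available. Lean on these libraries where they do the work, as an engineer would, in place of code of your own. Each camera call takes 0.05 s, during which the arm holds its last target. There are 200 camera calls.

TASK

The label printer's cover has lost its stay and I need a third hand to get at the print head: pull the sprung release lever on its side right through its stroke, so that the cover pops up, and ease it slowly home without letting it snap back. Then raise the cover by the pull lip at its front to 45 degrees (5 either way; never past 60, which strains the head's cable), never letting it drop, and finish still holding it there with the gripper's fingers on the lip, for it falls shut if let go. Leave everything else on the bench as it is.

Things in the scene. Friction and masses are not known exactly. Their poses are not given: they have to be found in the camera images.
- printer: Desktop label printer, fixed: dark grey base 280 (x) x 226 (y) x 95 mm high under a light grey domed cover, top 165 mm above the bench when shut. Origin: centre of the underside, on the bench. Its x points from its front (pull lip, robot's side) to its back, y to the robot's left, z up; turned up to 0.3 rad. The release lever stands outside its -y side wall, near the front.
- cover (a joint): Cover's opening angle, rad: 0 shut and latched; positive raises its front. With the lever pulled past about 0.45 rad the latch lets go and two sprung plungers push the cover up gently to about 0.17 (10 degrees), where it rests. Above that it is free and falls back by its own weight (0.6 kg; 2 to 4 N up at the lip holds it). 45 degrees = 0.785, 60 degrees = 1.05; hinge stop at 1.70.
- cover_hinge (a point): Middle of the cover's hinge line, which runs along the printer's y; at (115, 0, 105) mm in the printer's frame. Does not move with the cover; axes as the printer's.
- pull_lip: Light grey flat flange on the middle of the cover's front lower edge, one piece with it: 100 mm wide (own y), 34 long (own z, outwards to the free edge), 4 thick (own x). Origin: its centre; cover shut: (-148.5, 0, 116.7) mm in the printer's frame. z stands 60 degrees (plus the cover's angle) above level, towards the printer's front; the cover's face behind leans back, 87 degrees off the flange.
- lever (a joint): Release lever's angle, rad: 0 home, 0.65 end of stroke; positive swings its top forwards, to the printer's front (-x). A spring pulls it home (about 3 N at the grip at home, 9 N at full stroke): let go, it snaps back. Slow means under 1.5 rad/s on its way back.
- lever_grip (a point): Middle of the lever's grip: black round bar, 16 mm diameter, along the printer's y, from 9 to 61 mm outside the side wall, on the end of a 9 mm thick arm (at the bar's inner end). Moves with the lever; at home at (-55, -150, 147) mm in the printer's frame, 85 mm from the pivot, leaning 0.2 rad back from upright. Free room before, behind, outside and above the bar.
- lever_pivot (a point): Point on the lever's pivot axis (along the printer's y) in line with the middle of the grip, at (-72, -150, 64) mm in the printer's frame. Fixed.
- label_roll: Bystander: roll of labels standing on end, 100 mm across, 100 mm high, beside the printer's +y side. Origin: centre of its underside.
- screwdriver: Bystander: screwdriver 190 mm long lying in front of the printer, red handle. Origin on its underside.
- screw_tray: Bystander: grey tray of screws 100 x 75 x 22 mm near the lever's side of the printer. Origin: centre of its underside.
- cover_stay: Bystander: the cover's removed steel stay, a flat bar 120 mm long, 10 mm wide and 6 mm high lying in front of the printer. Origin: centre of its underside.
- cleaner_bottle: Bystander: white plastic bottle, 58 mm across, 165 mm high. Origin: centre of its underside.
- air_can: Bystander: metal spray can, 64 mm across, 190 mm high. Origin: centre of its underside.
- carton: Bystander: cardboard carton 120 x 170 x 65 mm. Origin: centre of its underside.

How it is judged (in metres and radians):
On the way, in this order (a step that is already met when the one before it is completed fails the run):
1. the release lever is pulled right through its stroke (past 0.58 of 0.65 rad) (value of joint lever above 0.58 rad), for 0.1 s.
2. the lever is back home (under 0.07 rad) with the cover popped up (over 0.10 rad) (value of joint lever below 0.07 rad and value of joint cover above 0.1 rad), for 0.2 s.
At the end, for the whole second after the job is handed in: The cover stands still at 45 degrees, 5 degrees either way (0.698 to 0.872 rad), carried by the gripper's fingers on the pull lip (over 0.8 N between them), and the release lever is home (under 0.07 rad) (value of joint cover between 0.6977 and 0.8723 rad and velocity of joint cover between -0.05 and 0.05 rad/s and contact force between the fingers and pull_lip above 0.8 N and value of joint lever below 0.07 rad); the arm keeps its last pose, push and grip.
It fails at once if the lever snaps back (faster than 1.5 rad/s while over 0.12 rad from home) (velocity of joint lever below -1.5 rad/s and value of joint lever above 0.12 rad).
It fails at once if the cover is opened past 60 degrees (value of joint cover above 1.05 rad).
It fails at once if the raised cover is dropped (falls faster than 1.5 rad/s while over 0.25 rad open) (velocity of joint cover below -1.5 rad/s and value of joint cover above 0.25 rad).
It fails at once if a bystander is disturbed (moved over 20 mm) (distance of any of label_roll, screwdriver, screw_tray, cover_stay, cleaner_bottle, air_can, carton from where it was at the start of the episode above 0.02 m).
It also fails if it takes over 56 s, if anything falls off the work surface, if the arm or the gripper's body presses on something with over 40 N, if the wrist force passes 120 N, or if a joint passes its speed limit or range.

## Working session

There is one attempt and no reset: what is moved stays moved. The work goes in short steps, Python scripts to look and compute and a shell command to move; the robot and the scene stay as the last step left them, time stands still between calls to the robot, and variables do not carry over. Pictures are saved under pics/ and viewed, at most 13 in all, crops included, and the job is handed in when it is done.

```bash
ls; mkdir -p pics
python3 - <<'E'
from bench import r, snapshot
import cv2,numpy as np
for n in("side","top"):
    s=snapshot(n); cv2.imwrite(f"pics/{n}0.png",s["pixels"]); print(n,s["fx"],s["fy"],s["cx"],s["cy"],np.round(s["pose"],3).tolist(),[k for k in s])
print(r.sense())
E
```

```text
bench.py
pics
steer.py
side 443.09126495438994 443.09126495438994 267.49424392368564 187.78178252631645 [[0.83, 0.248, -0.499, -106.028], [-0.557, 0.408, -0.723, -998.899], [0.025, 0.878, 0.477, 781.104], [0.0, 0.0, 0.0, 1.0]] ['pixels', 'fx', 'fy', 'cx', 'cy', 'pose']
top 412.4517667581453 412.4517667581453 263.00550901108943 193.02909941723212 [[0.018, 0.987, -0.158, 394.395], [-0.999, 0.023, 0.026, 16.423], [0.029, 0.158, 0.987, 1326.906], [0.0, 0.0, 0.0, 1.0]] ['pixels', 'fx', 'fy', 'cx', 'cy', 'pose']
{'time': 0.1, 'joint_pos': array([ 7.07946870e+01,  7.51339915e+00,  8.53235323e+01,  7.53376556e-04,
        8.72624008e+01, -4.89342451e+00]), 'qd': array([ 0.05729891, -0.20305019, -0.10532736,  0.07198684, -0.09662783,
       -0.00426876]), 'joint_efforts': array([ 2.01118812e-03, -5.70954001e+01, -5.01940584e+01, -3.83369343e-05,
        8.07270961e-03,  4.06311059e-06]), 'tool_pos': array([148.13041326, 580.90495917, 230.3173251 ]), 'tcp_rot': array([-1.79901094e+02, -9.22300760e-03,  1.65688067e+02]), 'ft_force': array([-0.32011831,  0.09382745, -0.07429011]), 'wrist_torque': array([ 0.02784374,  0.01124403, -0.0270598 ]), 'grip_force': 0.0, 'finger_gap': 85.42721864280593}
```

View pics/side0.png

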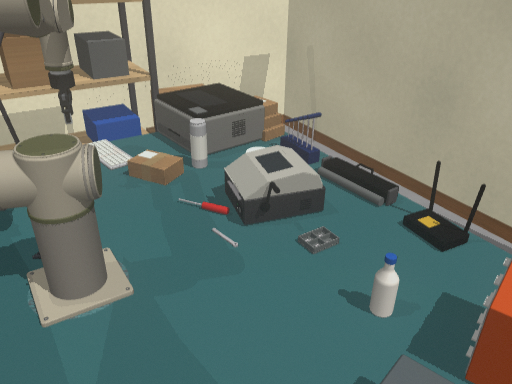

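View pics/top0.png

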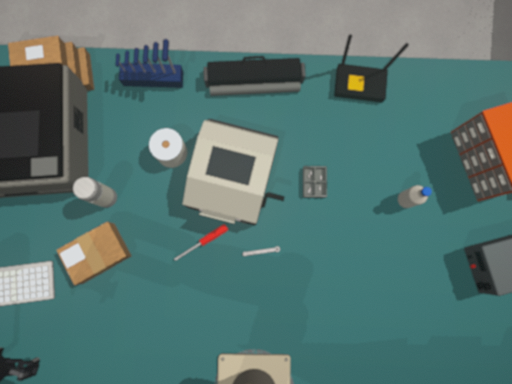

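The side view shows the printer at about (272,180) with the lever at (270,192). In the top view the cover is about (205,122)-(277,135)-(260,222)-(184,210), the lip is near (218,215) and the lever bar near (274,196). The screwdriver and stay lie in front, and the tray is to the right.

Run:
```python
import cv2,numpy as np
a=cv2.imread("pics/top0.png")[110:235,170:300]; b=cv2.imread("pics/side0.png")[140:225,215:330]
A=cv2.resize(a,None,fx=4,fy=4,interpolation=cv2.INTER_CUBIC)
cv2.imwrite("pics/c_top.png",cv2.resize(a,None,fx=4.6,fy=4.6,interpolation=2)); cv2.imwrite("pics/c_side.png",cv2.resize(b,None,fx=6,fy=6,interpolation=2))
```

```text
(no output)
```

View pics/c_top.png

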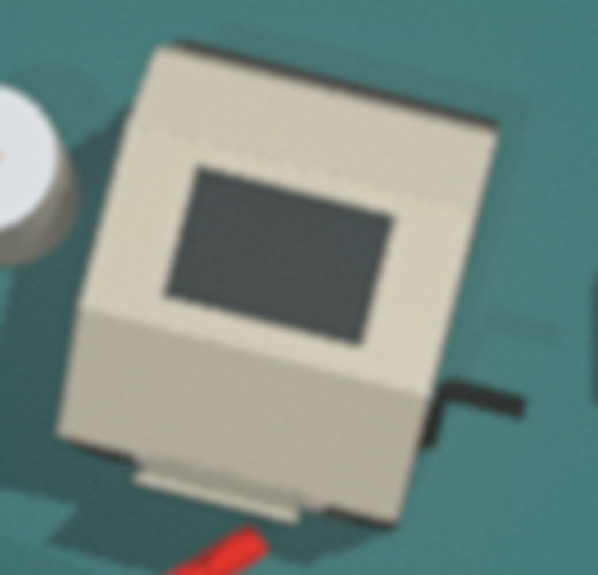

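View pics/c_side.png

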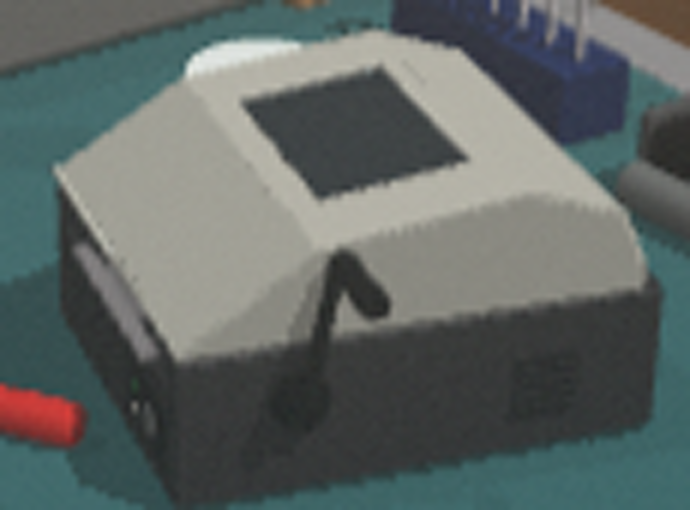

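The crops are clear. Top crop: the bar runs (447,392)-(522,407), the lip's free edge (135,480)-(297,521), and the window corners show. Side crop: the bar runs (340,258)-(375,303), the lip strip (75,245)-(150,355), the window again. I triangulate these.

```bash
cat > h.py <<'E'
from bench import r, snapshot
import numpy as np, cv2
def P(s):
    T=np.linalg.inv(np.array(s["pose"])); T=np.diag([1,-1,-1,1.])@T
    K=np.array([[s["fx"],0,s["cx"]],[0,s["fy"],s["cy"]],[0,0,1]]); return K@T[:3]
def tri(Pt,Ps,a,b):
    X=cv2.triangulatePoints(Pt,Ps,np.array(a,float).reshape(2,1),np.array(b,float).reshape(2,1)); X=(X[:3]/X[3]).ravel()
    e=[np.round((lambda q:q[:2]/q[2])(M@np.r_[X,1])-p,1) for M,p in((Pt,a),(Ps,b))]
    return X,e
E
python3 - <<'E'
from h import *
st=snapshot("top"); ss=snapshot("side"); Pt,Ps=P(st),P(ss)
t=lambda x,y:(170+(x+.5)/4.6-.5,110+(y+.5)/4.6-.5)
s=lambda x,y:(215+(x+.5)/6-.5,140+(y+.5)/6-.5)
prs={"bar_in":((447,392),(340,258)),"bar_out":((522,407),(375,303)),"lipL":((135,480),(75,245)),"lipR":((297,521),(150,355)),
"w_b+":((200,166),(382,66)),"w_b-":((395,216),(468,158)),"w_f-":((362,346),(320,200)),"w_f+":((165,296),(242,103)),
"cov_fr":((396,523),(178,360)),"cov_fl":((58,434),(57,168))}
R={}
for k,(a,b) in prs.items():
    X,e=tri(Pt,Ps,t(*a),s(*b)); R[k]=X; print(k,np.round(X,1),e[0],e[1])
for a,b in(("w_b+","w_b-"),("w_f+","w_f-"),("cov_fl","cov_fr"),("lipL","lipR"),("bar_in","bar_out")):
    d=R[a]-R[b]; print(a,np.linalg.norm(d),np.degrees(np.arctan2(-d[0],d[1])))
for a,b in(("w_b+","w_f+"),("w_b-","w_f-")):
    d=R[a]-R[b]; print(a,np.linalg.norm(d),np.degrees(np.arctan2(d[1],d[0])))
E
```

```text
bar_in [578.7 -25.5 153.2] [ 0.2 -0.3] [-0.3  0. ]
bar_out [569.2 -72.  152. ] [-0.1  0.1] [ 0.1 -0. ]
lipL [530.9 173.6  84.3] [ 0.9 -1.7] [-1.5  0.1]
lipR [511.2  65.2  71.7] [ 1.6 -3. ] [-2.7  0.2]
w_b+ [715.9 133.  168.3] [ 0.1 -0.1] [-0.1  0. ]
w_b- [686.3  10.2 168. ] [-0.  0.] [ 0. -0.]
w_f- [604.8  29.2 156. ] [-0.1  0.2] [ 0.2 -0. ]
w_f+ [634.3 153.1 156.3] [ 0. -0.] [-0.  0.]
cov_fr [500.5   4.1 102.5] [ 0.2 -0.4] [-0.4  0. ]
cov_fl [552.6 223.7 106.5] [ 0.1 -0.2] [-0.2  0. ]
w_b+ 126.310049062362 -13.53979526482209
w_f+ 127.3276917289545 -13.38847619045527
cov_fl 225.72253722393472 -13.349316061154347
lipL 110.8720094023428 -10.276360518892789
bar_in 47.521982680132666 -11.471101988765817
w_b+ 84.90846547320776 -13.836490521221394
w_b- 84.59104270895436 -13.141703832395095
```

```bash
cat >> h.py <<'E'
O=np.array([662.7,80.5,0]); YAW=-13.45
def W(p):
    c,s=np.cos(np.radians(YAW)),np.sin(np.radians(YAW)); return O+np.array([[c,-s,0],[s,c,0],[0,0,1]])@np.array(p,float)
E
python3 - <<'E'
from h import *
im={}
for n,cr,sc in(("top",(110,170,125,130),4.6),("side",(140,215,85,115),6)):
    s=snapshot(n);M=P(s);y0,x0,h,w=cr
    a=cv2.resize(s["pixels"][y0:y0+h,x0:x0+w],None,fx=sc,fy=sc,interpolation=2)
    def pt(p):
        q=M@np.r_[W(p),1]; q=q[:2]/q[2]; return tuple(int(v) for v in ((q-[x0,y0]+.5)*sc-.5))
    for p,c in [((-140,y,102),(0,0,255)) for y in(-50,50)]+[((-157,y,131.4),(255,0,0)) for y in(-50,50)]+[((-55,y,147),(0,255,0)) for y in(-122,-174)]+[((-72,-150,64),(0,255,255))]+[((x,y,0),(255,0,255)) for x in(-140,140) for y in(-113,113)]+[((x,y,95),(255,255,0)) for x in(-140,140) for y in(-113,113)]:
        cv2.circle(a,pt(p),4,c,-1)
    im[n]=a
h=max(v.shape[0] for v in im.values())
o=np.hstack([cv2.copyMakeBorder(v,0,h-v.shape[0],0,0,0) for v in im.values()])
cv2.imwrite("pics/ov.png",cv2.resize(o,None,fx=.61,fy=.61,interpolation=3)); print(o.shape)
E
```

```text
(575, 1288, 3)
```

View pics/ov.png

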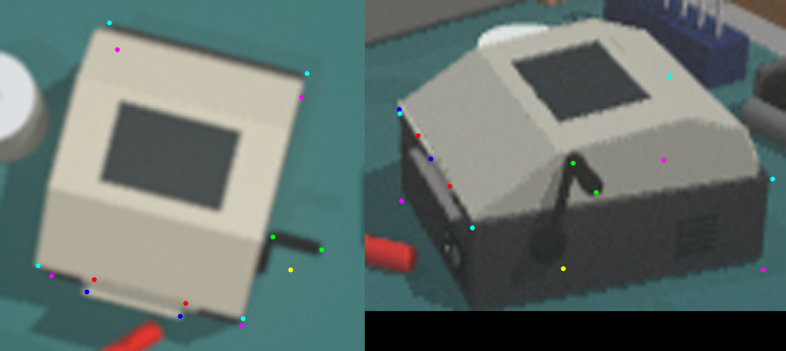

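Base, lever and top-view lip agree with the fitted pose. The purplish strip in the side view lies lower than the predicted lip, so I look closer.

Run:
```python
from h import *
s=snapshot("side");M=P(s)
a=s["pixels"][160:215,218:258]; a=cv2.convertScaleAbs(cv2.resize(a,None,fx=10,fy=10,interpolation=2),alpha=1.6)
b=a.copy()
def pt(p):
    q=M@np.r_[W(p),1]; q=q[:2]/q[2]; return tuple(int(v) for v in (q-[218,160]+.5)*10)
for ring,c in(([(-140,50,102),(-140,-50,102),(-157,-50,131.4),(-157,50,131.4)],(0,0,255)),([(-140,50,80),(-140,-50,80),(-140,-50,95),(-140,50,95)],(0,255,0))):
    cv2.polylines(b,[np.array([pt(p) for p in ring])],True,c,1)
cv2.imwrite("pics/lip.png",np.hstack([a,b]))
```

```text
(no output)
```

View pics/lip.png

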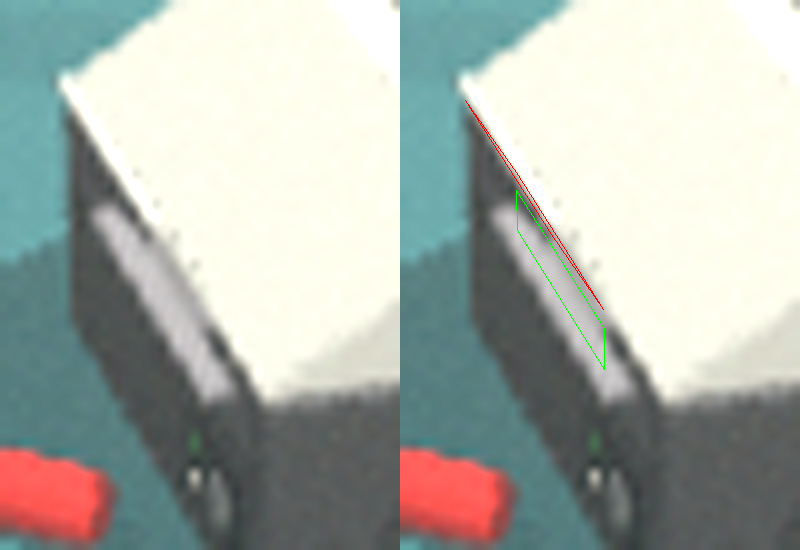

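The lip is seen edge-on in the side view, and the pale strip below is a tear bar on the base. The free edge in the top view agrees with the fitted pose. Next I compute the move to above the lever bar.

```bash
cat >> h.py <<'E'
from scipy.spatial.transform import Rotation as Ro
def delta(p,rpy=None,Rt=None):
    s=r.sense(); R0=Ro.from_euler("xyz",s["tcp_rot"],degrees=True); R1=Rt if Rt is not None else Ro.from_euler("xyz",rpy,degrees=True)
    print("rot",np.round((R0.inv()*R1).as_rotvec(degrees=True),2),"d",np.round(R0.inv().apply(np.array(p)-s["tool_pos"]),1))
E
python3 - <<'E'
from h import *
b=W((-55,-159,129)); print(b, W((-55,-148,147)))
delta(b+[0,0,181],(180,0,76.55))
E
```

```text
[572.22559133 -61.34633015 129.        ] [574.78415528 -50.64802418 147.        ]
rot [-2.000e-02  2.000e-02  8.914e+01] d [-569.7 -517.9  -78.8]
```

```bash
python3 steer.py '0 0 0 0 0 -60 85;0 0 12 -80 -75 -79 85;0 0 30 -160 -150 -79 85;0 0 45 -240 -220 -79 85;0 0 60 -320 -290 -79 85;0 0 70 -400 -360 -79 85;0 0 80 -470 -430 -79 85;0 0 89.1 -569.7 -517.9 -78.8 85' 40
python3 - <<'E'
from h import *
delta(W((-55,-159,129))+[0,0,80],(180,0,76.55))
E
```

```text
time: 1.35
tool_pos: [389.0, 215.0, 309.2]
tcp_rot: [179.9, -0.0, 90.1]
ft_force: [0.1, -0.1, -0.1]
finger_gap: 85.3
grip_force: 0.0
rot [ 0.06 -0.03 13.59] d [-276.9  182.4  100.3]
```

```bash
python3 steer.py '0 0 5 -50 33 0 85;0 0 9 -100 66 0 85;0 0 13.6 -150 99 0 85;0 0 13.6 -200 132 0 85;0 0 13.6 -250 165 20 85;0 0 13.6 -277 182 50 85;0 0 13.6 -277 182 100 85;0 0 13.6 -277 182 100 85'
python3 - <<'E'
from h import *
delta(W((-55,-159,129)),(180,0,76.55))
for n in("top","side"):
    s=snapshot(n); cv2.imwrite(f"pics/{n}1.png",s["pixels"])
a=cv2.imread("pics/top1.png")[130:240,200:320];b=cv2.imread("pics/side1.png")[110:220,210:330]
cv2.imwrite("pics/ap.png",np.hstack([cv2.resize(v,(396,363),interpolation=2) for v in(a,b)]))
E
```

```text
time: 2.35
tool_pos: [569.4, -58.5, 203.9]
tcp_rot: [-179.5, 0.0, 76.8]
ft_force: [-0.4, 0.3, 0.4]
finger_gap: 85.1
grip_force: 0.0
rot [-0.55  0.02  0.29] d [-2.1  4.1 74.8]
```

View pics/ap.png

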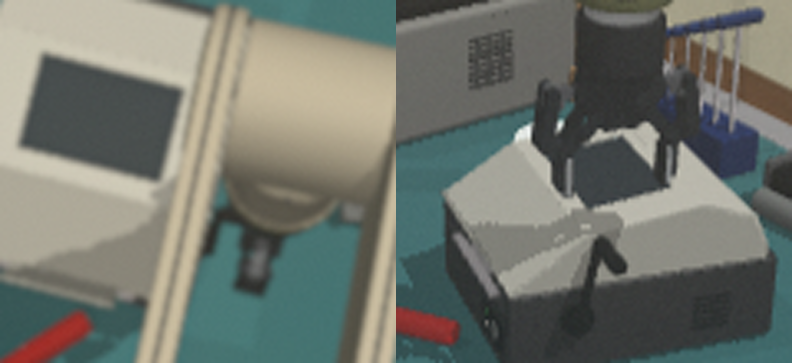

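The fingers stand fore and aft above the bar, side view about (565,170) and (668,160) with the bar at (612,255). Going down.

```bash
python3 steer.py '0 0 0 -1.5 3 20 85;0 0 0 -1.5 3 40 85;0 0 0 -1.5 3 60 85;0 0 0 -1.5 3 75 85;0 0 0 -1.5 3 75 85'
python3 - <<'E'
from h import *
delta(W((-55,-159,129)),(180,0,76.55))
E
```

```text
time: 3.08
tool_pos: [573.8, -60.5, 131.7]
tcp_rot: [-179.8, 0.0, 76.9]
ft_force: [-0.2, -0.1, -0.6]
finger_gap: 85.1
grip_force: 0.0
rot [-0.21  0.01  0.34] d [-1.2 -1.3  2.7]
```

Close on the bar; which finger touches first shows any offset.

```bash
python3 steer.py '0 0 0 0 -1 2 40;0 0 0 0 -1 2 14;0 0 0 0 -1 2 14;0 0 0 0 -1 2 14;0 0 0 0 -1 2 14;0 0 0 0 -1 2 14' 40
```

```text
time: 3.82
tool_pos: [572.9, -60.3, 132.4]
tcp_rot: [-179.8, 0.0, 76.9]
ft_force: [-9.9, 1.4, 8.9]
finger_gap: 14.2
grip_force: 33.8
```

The gap is 14.2 on a 16 mm bar with an upward force, so the grip is about 4 mm high. Reopening a little, lowering and closing again.

```bash
python3 steer.py '0 0 0 0 0 0 30;0 0 0 0 -1 5 30;0 0 0 0 -1 5 30;0 0 0 0 -1 5 10;0 0 0 0 -1 5 10;0 0 0 0 -1 5 10;0 0 0 0 -1 5 10' 40
```

```text
time: 4.7
tool_pos: [572.8, -60.2, 126.7]
tcp_rot: [-179.9, 0.0, 76.9]
ft_force: [-4.1, 1.5, 1.5]
finger_gap: 14.9
grip_force: 39.0
```

```bash
python3 steer.py '0 0 0 0 -8.4 -1.3 10;0 0 0 0 -16.9 -1.7 10;0 0 0 0 -25.4 -1.3 10;0 0 0 0 -33.8 0 10;0 0 0 0 -42 2 10;0 0 0 0 -50 5 10;0 0 0 0 -54 6.8 10;0 0 0 0 -54 6.8 10'
python3 - <<'E'
from h import *
s=r.sense(); print(W((0,0,0)), s["tool_pos"])
d=np.array(s["tool_pos"])-W((-72,0,64)); c,t=np.cos(np.radians(YAW)),np.sin(np.radians(YAW))
x=c*d[0]+t*d[1]; z=d[2]+19; print("x,z",x,z,"theta",.2-np.arctan2(x,z), np.hypot(x,z))
E
```

```text
time: 5.7
tool_pos: [525.2, -49.1, 124.5]
tcp_rot: [179.3, -0.0, 76.9]
ft_force: [6.8, -1.2, 10.6]
finger_gap: 14.6
grip_force: 39.9
[662.7  80.5   0. ] [525.16628423 -49.08652636 124.46524986]
x,z -31.620214347731633 79.46524985589063 theta 0.5787054932965671 85.52522370655116
```

```bash
python3 steer.py '0 0 0 0 -3 1.5 10;0 0 0 0 -6 3 10;0 0 0 0 -6 3 10;0 0 0 0 -6 3 10'
cat > lev.py <<'E'
from h import *
s=r.sense(); d=np.array(s["tool_pos"])-W((-72,0,64)); c,t=np.cos(np.radians(YAW)),np.sin(np.radians(YAW))
x=c*d[0]+t*d[1]; z=d[2]+19; print("x,z",x,z,"theta",.2-np.arctan2(x,z), np.hypot(x,z))
E
python3 lev.py
python3 - <<'E'
from h import *
ims=[]
for n,(y,x) in(("top",(110,170)),("side",(110,210))):
    s=snapshot(n)["pixels"]; ims.append(cv2.resize(s[y:y+120,x:x+130],None,fx=3,fy=3,interpolation=2))
cv2.imwrite("pics/pull.png",np.hstack(ims))
E
```

```text
time: 6.2
tool_pos: [520.2, -47.9, 121.8]
tcp_rot: [179.2, -0.0, 76.9]
ft_force: [8.9, -2.2, 10.1]
finger_gap: 14.7
grip_force: 40.3
x,z -36.69545374269212 76.82977929083589 theta 0.6455840039095647 85.14323996219906
```

View pics/pull.png

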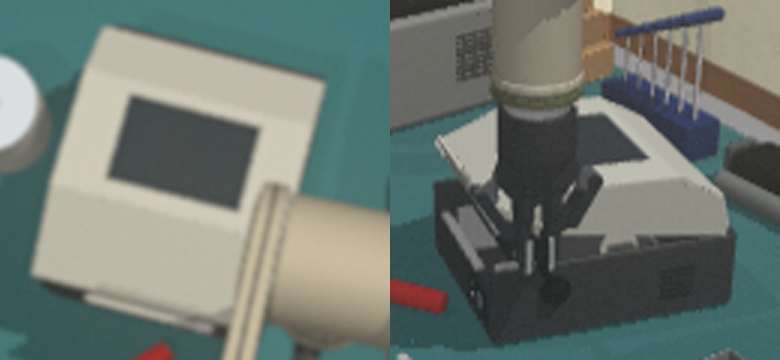

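The cover has popped up in the side view and the lever is at about 0.645 rad. I hold a touch further, then ease it home.

```bash
python3 steer.py '0 0 0 0 -1.5 0.5 10;0 0 0 0 -1.5 0.5 10;0 0 0 0 2 -2 10;0 0 0 0 6 -4 10;0 0 0 0 12 -6.5 10;0 0 0 0 18 -8.5 10;0 0 0 0 24 -10 10;0 0 0 0 30 -11 10'; python3 lev.py
```

```text
time: 7.3
tool_pos: [544.2, -53.6, 127.9]
tcp_rot: [-180.0, -0.0, 76.9]
ft_force: [3.0, -0.7, 1.6]
finger_gap: 14.5
grip_force: 41.2
x,z -12.08353605228222 82.9473032045067 theta 0.34465967397306696 83.82283073499231
```

```bash
python3 steer.py '0 0 0 0 6 -0.4 10;0 0 0 0 12 -0.5 10;0 0 0 0 18 -0.2 10;0 0 0 0 24 0.6 10;0 0 0 0 28 1.2 10;0 0 0 0 30 1.6 10;0 0 0 0 30 1.6 10;0 0 0 0 30 1.6 10'; python3 lev.py
```

```text
time: 8.3
tool_pos: [572.6, -60.3, 126.0]
tcp_rot: [-179.9, 0.0, 76.9]
ft_force: [-2.5, 0.6, -1.7]
finger_gap: 14.5
grip_force: 42.1
x,z 17.151802322903553 81.0046895331646 theta -0.008656573170580023 82.80062831457468
```

The lever is home. Releasing and rising.

```bash
python3 steer.py '0 0 0 0 0 0 30;0 0 0 0 0 0 60;0 0 0 0 0 0 85;0 0 0 0 0 -40 85;0 0 0 0 0 -90 85;0 0 0 -20 -10 -140 85;0 0 0 -40 -40 -170 85;0 0 0 -40 -80 -170 85'
python3 - <<'E'
from h import *
ims=[]
for n,(y,x) in(("top",(110,170)),("side",(110,210))):
    s=snapshot(n);M=P(s); a=cv2.resize(s["pixels"][y:y+120,x:x+130],None,fx=3,fy=3,interpolation=2)
    for al,c in((.17,(0,0,255)),(.13,(255,0,0))):
        pts=[]
        for u,v in((-17,50),(-17,-50),(17,-50),(17,50)):
            X0,Z0=-263.5-u*.5,11.7+u*.866
            p=(115+X0*np.cos(al)+Z0*np.sin(al),v,105-X0*np.sin(al)+Z0*np.cos(al))
            q=M@np.r_[W(p),1]; q=q[:2]/q[2]; pts.append(((q-[x,y]+.5)*3).astype(int))
        cv2.polylines(a,[np.array(pts)],True,c,1)
    ims.append(a)
cv2.imwrite("pics/pop.png",np.hstack(ims)); print(r.sense()["tool_pos"])
E
```

```text
time: 9.3
tool_pos: [487.0, -82.5, 300.3]
tcp_rot: [179.6, 0.0, 76.8]
ft_force: [-0.1, -0.3, 0.4]
finger_gap: 84.9
grip_force: 0.0
[484.16376822 -80.8540893  297.46230068]
```

View pics/pop.png

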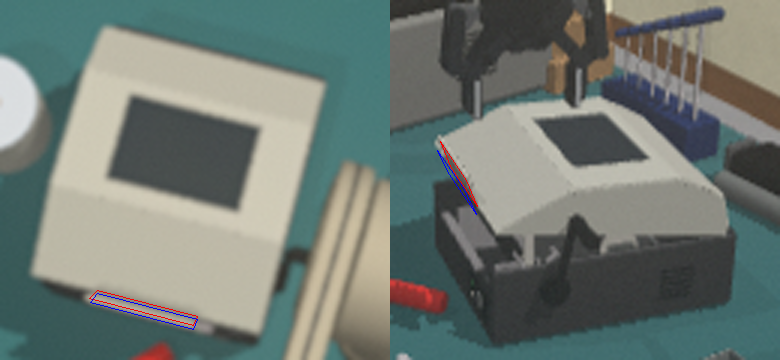

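The lever is home and the cover is up near 0.17 rad, with the predicted lip outline lying on the lip in both views (top (90-197,290-328), side (437-477,140-212)). Next I compute the lip approach.

```bash
cat >> h.py <<'E'
def lip(a,off):  # TCP position & R, off along lip z from its centre
    X0,Z0=-263.5-off*.5,11.7+off*.8660
    p=W((115+X0*np.cos(a)+Z0*np.sin(a),0,105-X0*np.sin(a)+Z0*np.cos(a)))
    b=np.pi/3+a; V=lambda v:W(v)-O
    x=V((0,1,0)); z=V((np.cos(b),0,-np.sin(b))); return p,Ro.from_matrix(np.c_[x,np.cross(z,x),z])
E
python3 - <<'E'
from h import *
for o in(75,-11):
    p,R=lip(.17,o); print(p,R.as_euler("xyz",degrees=True)); delta(p,Rt=R)
E
```

```text
[498.63351479 119.73748254 231.46895945] [1.59740283e+02 5.08888749e-14 7.65500000e+01]
rot [-20.19  -0.05   0.31] d [198.6 -31.6  66. ]
[527.59686381 112.81072416 150.79170734] [1.59740283e+02 5.08888749e-14 7.65500000e+01]
rot [-20.19  -0.05   0.31] d [198.5  -1.9 146.7]
```

```bash
python3 steer.py '-5 0 0 50 -20 0 50;-10 0 0 100 -31 5 50;-15 0 0 150 -31 25 50;-20 0 0 198.5 -31.6 50 50;-20.2 0 0 198.5 -31.6 66 50;-20.2 0 0 198.5 -31.6 66 50;-20.2 0 0 198.5 -31.6 66 50'
python3 - <<'E'
from h import *
for o in(75,-11):
    p,R=lip(.17,o); delta(p,Rt=R)
E
```

```text
time: 10.28
tool_pos: [501.3, 118.2, 231.7]
tcp_rot: [159.8, -0.0, 76.8]
ft_force: [1.5, -0.5, 0.7]
finger_gap: 50.3
grip_force: 0.0
rot [-0.01 -0.09  0.21] d [ 0.9 -2.9 -0.8]
rot [-0.01 -0.09  0.21] d [ 0.8 -2.8 85.2]
```

```bash
python3 steer.py '0 0 0 0 -2.5 20 50;0 0 0 0 -2.5 40 50;0 0 0 0 -2.5 60 50;0 0 0 0 -2.5 75 50;0 0 0 0 -2.5 75 50;0 0 0 0 -2.5 75 50'
python3 - <<'E'
from h import *
p,R=lip(.17,-11); delta(p,Rt=R)
s=snapshot("side")["pixels"]; t=snapshot("top")["pixels"]
cv2.imwrite("pics/lipap.png",np.hstack([cv2.resize(s[120:220,210:310],None,fx=4,fy=4,interpolation=2),cv2.resize(t[140:240,170:270],None,fx=4,fy=4,interpolation=2)]))
E
```

```text
time: 11.02
tool_pos: [523.9, 113.7, 160.2]
tcp_rot: [159.7, -0.0, 76.8]
ft_force: [-0.2, 0.2, -0.2]
finger_gap: 49.8
grip_force: 0.0
rot [-0.01 -0.12  0.27] d [-0.1  0.3 10.2]
```

View pics/lipap.png

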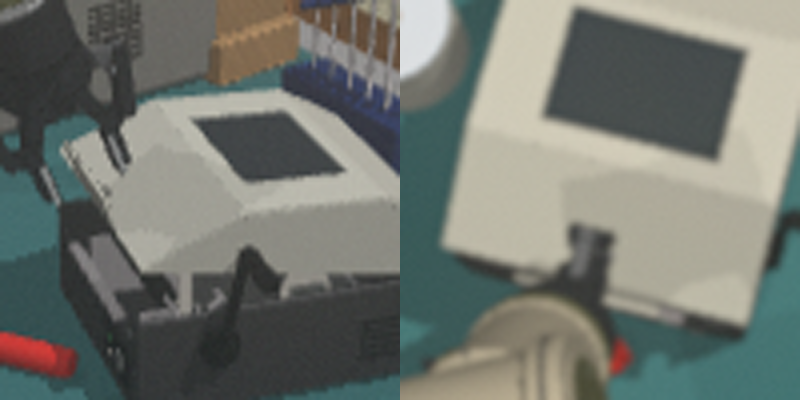

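The fingers straddle the lip in the side view, the front one at (50,190) and the rear one at (120,160) over the cover face. Finishing the approach and closing.

```bash
python3 steer.py '0 0 0 0 0 4 50;0 0 0 0 0 8 50;0 0 0 0 0 8 25;0 0 0 0 0 8 12;0 0 0 0 0 8 2;0 0 0 0 0 8 2;0 0 0 0 0 8 2;0 0 0 0 0 8 2' 60
python3 - <<'E'
from h import *
for a in(.17,.3,.42,.54,.66,.785):
    p,R=lip(a,-13); print(a);delta(p,Rt=R)
E
```

```text
time: 12.12
tool_pos: [527.4, 113.1, 152.6]
tcp_rot: [159.6, -0.0, 76.9]
ft_force: [9.6, -1.1, -4.2]
finger_gap: 3.0
grip_force: 50.1
0.17
rot [ 0.11 -0.15  0.29] d [-0.3 -0.4  3.7]
0.3
rot [ 7.56 -0.13  0.3 ] d [ -0.3  18.2 -24. ]
0.42
rot [14.44 -0.11  0.31] d [ -0.3  38.5 -47.2]
0.54
rot [21.31 -0.09  0.31] d [ -0.4  61.4 -67.8]
0.66
rot [28.19 -0.07  0.32] d [ -0.5  86.6 -85.6]
0.785
rot [35.35 -0.05  0.32] d [  -0.6  114.9 -100.7]
```

Gripped (gap 3.0). Raise along the arc.

```bash
python3 steer.py '1.7 0 0 4 -6.5 2;3.4 0 0 8 -13 2' 80 2>&1 | tail -1; python3 steer.py '1.7 0 0 0 4 -6.5 2;3.4 0 0 0 8 -13 2;5.4 0 0 0 13.2 -20.3 2;7.4 0 0 0 18.7 -27.7 2;9.1 0 0 0 23.5 -33.8 2;10.9 0 0 0 28.7 -39.5 2;12.6 0 0 0 34 -45.3 2;14.3 0 0 0 39.4 -50.8 2' 80
cat > cov.py <<'E'
from h import *
from scipy.optimize import minimize_scalar
s=r.sense(); f=lambda a:np.linalg.norm(lip(a,-9.3)[0]-s["tool_pos"])
m=minimize_scalar(f,bounds=(0,1.2),method="bounded"); print("cover~",m.x,"miss",m.fun,"tool-angle",np.radians(180-60-s["tcp_rot"][0]%360+ -0)+np.pi/2-np.pi/6*1)
for a in(.5,.6,.7,.785):
    p,R=lip(a,-9.3); print(a);delta(p,Rt=R)
E
python3 cov.py
```

```text
ValueError: each row has 7 numbers
time: 13.12
tool_pos: [545.9, 108.7, 212.8]
tcp_rot: [174.1, -0.0, 76.9]
ft_force: [8.1, -0.9, -6.9]
finger_gap: 2.9
grip_force: 50.4
cover~ 0.4156898700190099 miss 0.3387055897440156 tool-angle 0.10342453164541554
0.5
rot [ 4.57 -0.03  0.31] d [ -0.3  11.7 -18.4]
0.6
rot [ 1.03e+01 -1.00e-02  3.20e-01] d [ -0.4  27.7 -38.7]
0.7
rot [16.03  0.    0.32] d [ -0.5  45.7 -57.4]
0.785
rot [2.09e+01 2.00e-02 3.20e-01] d [ -0.6  62.4 -71.7]
```

```bash
python3 steer.py '2.3 0 0 0 5.6 -9.2 2;4.6 0 0 0 11.7 -18.4 2;7.4 0 0 0 19.5 -28.7 2;10.2 0 0 0 27.7 -38.7 2;13 0 0 0 36.4 -48.2 2;16 0 0 0 45.7 -57.4 2;18.5 0 0 0 54 -64.8 2;20.9 0 0 0 62.4 -71.7 2' 80; python3 steer.py '0 0 0 0 0 0 2;0 0 0 0 0 0 2;0 0 0 0 0 0 2;0 0 0 0 0 0 2'; python3 cov.py
python3 - <<'E'
from h import *
s=snapshot("side")["pixels"]; t=snapshot("top")["pixels"]
cv2.imwrite("pics/fin.png",np.hstack([cv2.resize(s[60:240,190:350],None,fx=2.5,fy=2.5,interpolation=2),cv2.resize(t[90:270,150:310],None,fx=2.5,fy=2.5,interpolation=2)]))
E
```

```text
time: 14.12
tool_pos: [598.7, 96.2, 289.9]
tcp_rot: [-164.9, 0.0, 76.9]
ft_force: [1.6, -1.2, -5.2]
finger_gap: 3.3
grip_force: 51.0
time: 14.62
tool_pos: [598.3, 96.3, 289.6]
tcp_rot: [-165.1, 0.0, 76.9]
ft_force: [5.9, -2.6, -10.3]
finger_gap: 3.4
grip_force: 50.6
cover~ 0.7802816634287126 miss 0.3951945594406435 tool-angle -0.2607775010591261
0.5
rot [-16.29   0.08   0.31] d [ -0.1 -27.9  66.7]
0.6
rot [-10.56   0.09   0.31] d [ -0.2 -20.1  42. ]
0.7
rot [-4.83  0.11  0.3 ] d [ -0.3 -10.   18.2]
0.785
rot [0.04 0.12 0.3 ] d [-0.4  0.5 -1.1]
```

View pics/fin.png

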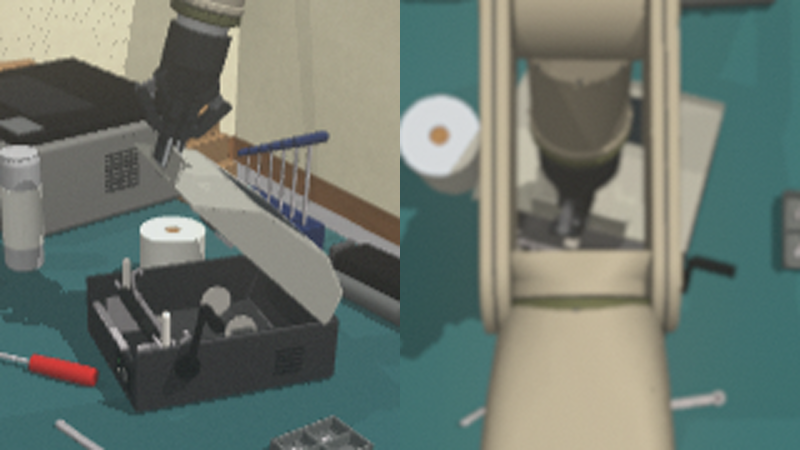

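The cover stands at about 0.78 rad with the fingers on the lip, side view (170,160). The lever is home and the bystanders look untouched, so I am handing in.

```bash
python3 -c "
from bench import r, snapshot
print(r.hand_in())"
```

```text
the job is handed in; nothing more can be done
None
```

The job is handed in (no verdict came back): the lever was pulled to about 0.645 rad and eased home, the cover popped up, and the gripper is holding it by the lip at about 0.78 rad (45°), with nothing else on the bench visibly moved.

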